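# Clamp a sample cassette in the screw press: bite plus a quarter turn

## Task

Gently push the blue-tabbed sample cassette fully home against the yellow stop in the press. Then turn the red knob clockwise until you feel it bite on the cassette, and give it one further quarter turn, no more, so that the cassette is sealed but not cracked. Let go of the knob and leave everything else on the bench where it is.

Things in the scene. Friction and masses are not known exactly. Their poses are not given: they have to be found in the camera images.
- press: Fixed bench screw press. Origin on the bench under the screw axis; x points along the channel, the way the cassette is pushed (away from the robot, yaw up to 0.35 rad). Grey base 230 x 170 x 12 mm, x -140 to +90 mm. Posts at y +-60 mm (22 mm wide) carry a bridge 40 (x) x 142 mm (y), top 76 mm above the bench (80 mm at the brass nut on the axis); only the knob rises higher.
- knob: Red knob on top of the screw. Origin: middle of its bar grip, on the screw axis, 116 mm above the bench at the start. Bar 52 mm along its x, 14 mm thick along its y, 18 mm up and down from the origin: pinch its flat faces from above. Clockwise from above tightens, lowering knob and screw 8 mm per turn (1.27 mm per rad). It drives the screw through a rubber core that twists 1 rad per 3 N m and springs back on release.
- screw: Steel screw under the knob; origin on its axis in the brass nut, 80 mm up at the start. Its foot (28 mm wide) has another length each time, unseen: it bites 1.0 to 3.9 rad from the start. Turning takes 0.09 N m before; at the bite that rises within 0.4 rad to 0.2 or more, then slowly to 0.3 to 0.6 after a quarter turn (hidden friction). Held still, the knob reads some 0.06 less. It stays where left.
- cassette: Flat white box with a blue upright tab, about 110 g, loose in the channel. Origin at its underside, on the screw axis when home; x towards the stop. 60 mm wide, 12 mm thick, x -90 to +47 mm. Tab at the robot's end (x -90 to -84 mm), 50 mm wide, top 30 mm above the underside: push its outer face to +x, gently (60 N breaks it). Starts 25 to 40 mm short of home; slides with under 2 N.
- nose (a point): Middle of the cassette's front end face (the end that meets the stop); axes as the cassette's.
- stop (a point): Middle of the face of the yellow end stop that the nose must touch, 47 mm beyond the screw axis; x as the press's. Stop, channel walls (8 mm high, 74 mm over all, 2 mm side play each way) and floor are one platen; the floor is 6 mm below this point, 27 to 27.6 mm above the bench. It yields on springs under the screw: 35 N preload, then 15 N per mm.
- spare_cassette: Bystander: a like cassette with a green tab lying on the bench, 137 x 60 x 12 mm, tab 30 mm high. Leave alone.
- tube_rack: Bystander: white three-tier tube rack with capped tubes, 75 x 220 mm, 98 mm high. Leave alone.
- reagent_bottle: Bystander: amber bottle, 60 mm across, 130 mm high. Leave alone.
- beaker: Bystander: clear beaker, 72 mm across, 85 mm high. Leave alone.
- pipette: Bystander: white and grey pipette lying on the bench, 220 mm long, 26 mm thick. Leave alone.
- slide_box: Bystander: orange slide box, 85 x 85 x 35 mm. Leave alone.
- dish: Bystander: covered glass dish, 90 mm across, 14 mm high. Leave alone.
Mind the look-alikes: they are no part of the job. What is shaped like the part that bears stop but brown or orange is not meant.

How it is judged (in metres and radians):
On the way, in this order (a step that is already met when the one before it is completed fails the run):
1. the cassette is pushed home against the stop, with the screw still clear of it (x of nose in the frame of stop between -0.003 and 0.003 m and contact force between screw and cassette below 1 N), for 0.1 s.
2. the screw bites on the cassette (x of nose in the frame of stop between -0.003 and 0.003 m and contact force between screw and cassette above 20 N), for 0.05 s.
3. the further quarter turn is on (x of nose in the frame of stop between -0.003 and 0.003 m and contact force between screw and cassette between 42 and 59 N), for 0.3 s.
At the end, for the whole second after the job is handed in: The cassette is home (nose within 3 mm of the stop), the knob is released and still, and the screw holds the cassette with 42 to 59 N, which is what a quarter turn past the bite gives (about 1.1 to 2.05 rad past it) (all of step 3 and linear speed of cassette below 0.01 m/s and angular speed of knob below 0.05 rad/s and contact force between the fingers and knob below 0.1 N); the robot touches nothing.
It fails at once if the screw crushes the cassette (over 72 N) (contact force between screw and cassette above 72 N).
It fails at once if the cassette is pushed or squeezed by the robot with over 60 N (contact force between the fingers and cassette above 60 N).
It fails at once if a bystander is disturbed (moved over 20 mm) (distance of any of spare_cassette, tube_rack, reagent_bottle, beaker, pipette, slide_box, dish from where it was at the start of the episode above 0.02 m).
It also fails if it takes over 72 s, if anything falls off the work surface, if the arm or the gripper's body presses on something with over 40 N, if the wrist force passes 120 N, or if a joint passes its speed limit or range.

## Robot

A 6-joint arm with a two-finger parallel gripper is mounted at the origin on the work surface. World frame = base frame: x ahead of the robot, y to its left, z up, the work surface at z = 0. Lengths are in mm, angles in rad, forces in N, time in s.
With the tool pointing down it reaches from about 425 to 950 mm from the base axis. Payload 3.5 kg.
Tool frame: the origin (TCP) lies on the centre line of the jaws, within the pads' length; the fingertips stand 14 mm ahead of it and the grasp point (between the pads) lies 5 mm behind it; z points along the fingers, y is the line along which they close (so a half turn about z gives the same grasp; the last joint's range is limited). The gripper opens to 85 mm and grips with 20 to 120 N. Pads are 22 mm wide; open, the fingers measure 114 mm over their backs; the gripper's body (76 mm by 85 mm) begins 54 mm behind the grasp point. The pads swing forward as they close: fully open they stand 13 mm farther back than shut.
Start: joints at [-1.296, 0.286, 1.577, -0, 1.279, -0.15], TCP at [278.214, -614.982, 245.325] pointing down, gripper open.
Joint ranges: [-2.77, 2.77], [-0.9, 2.22], [0.21, 2.48], [-1.53, 4.67], [0.24, 2.81], [-2.84, 2.84]. Speed limits (rad/s): [2.79, 2.79, 3.14, 3.14, 3.14, 3.14].

## Interface

Orientations are given as a unit quaternion [x, y, z, w].
In Python, from plant import manip gives the robot as it stands.
- The arm moves only by the tool arm_command, never from a script. Its argument "deltas" is a list of rows, each a list of 4 numbers: the shift along the tool's x, y, z in mm, then the turn about the tool's z in degrees. A call has 1 to 10 rows; each row shifts and turns the commanded pose from where the row before left it, along the tool's axes as they then stand; what a row does not reach is not made up. A row lasts 1/8 s, in which the tool goes at most 62.5 mm and 10.7 degrees, less where a joint would pass 70% of its speed; a pose out of reach is approached as far as the arm can. A call with a gripper value outside its range is refused whole. "claw" is the finger opening in mm, from 0 to 85.4, set as the call begins (left out, the last holds). The fingers move at their own pace and stop on an object; "force" is the grip in N (left out, the last holds). Time passes only in rows, so rows that do not move let the fingers close. It gives the time, the measured TCP pose, the force, the opening and the grip force at its end, in the units of the state.
- manip.get_obs(): the state, without advancing time (a new reading comes with each control period).
- manip.read_camera(name): name is "scene" or "top" or "wrist"; returns a dict with "image" (480x640x3 uint8, red, green, blue), "vfov" (degrees; the focal length in pixels is half the picture's height over the tangent of half this angle, whatever the lens; pixels are square), "cx", "cy" (the principal point, pixels), "extrinsics" (4x4, takes a point from world to camera coordinates); the wrist camera has in their place "mount" (4x4, takes a point from camera to tool coordinates, whose origin is the TCP and whose axes are the flange's). Camera axes: x right, y up, looking along -z (the intrinsics and any distortion apply to the point x, -y, -z); pixel columns grow to the right and rows downward; lengths in mm; the calibration is good to about 2 mm. A picture is of the moment at which its call begins: read the wrist's pose just before it. There is no depth.
- manip.close_job(): hands the job in; it is judged then, once.
Trained networks look in the newest picture that a camera, given by its name, has taken for a name from the list of things; names that differ only in an ending like _2 or _b are one class to them, and where a whole thing is asked for, a point or a joint stands for the part that bears it (a point fixed in the world has none). Each returns a list of dicts, best first, with "confidence" (0 to 1); they miss things now and then, are a little off and sometimes report something else, mostly with a low value. They report only what shows in the picture. A call takes as long as a camera call. They do not tell look-alikes from the thing itself.
- manip.masks_of(name, camera): "region" (480x640 bool, what is visible of it).
- manip.tip_of(name, camera): "point" ([x, y, z] in mm, in world coordinates, good to about 4 mm: a listed point, or the origin of a listed thing).
The state is a dict: "time": time; "joint_pos": joint angles; "qvel": joint speeds; "tau": joint torques, N m; "position": TCP position; "eef_rot": TCP orientation; "contact_force": force on the tool from outside, world axes, zero at the start; "moment": the same for the moment, N m; "finger_gap": opening from 0.0 (shut) to 1.0 (fully open); "grasp_force": force on a finger pad.
Only numpy, scipy, OpenCV 4.12 (cv2) and the standard library are available. Lean on these libraries where they do the work, as an engineer would, in place of code of your own. Each camera call takes 0.05 s, during which the arm holds its last target. There are 200 camera calls.

## Working session

There is one attempt and no reset: what is moved stays moved. The work goes in short steps, Python scripts to look and compute and a tool call to move; the robot and the scene stay as the last step left them, time stands still between calls to the robot, and variables do not carry over. Pictures are saved under pics/ and viewed, at most 10 in all, crops included, and the job is handed in when it is done.

Besides the shell and the picture viewer there is one more tool, called after "Emit:" as name([rows], argument=value, ...), one row to a line, values as JSON. arm_command: Moves the arm, as the interface text tells. Its arguments: {"type":"object","properties":{"deltas":{"type":"array"},"claw":{"type":"number"},"force":{"type":"number"}},"required":["deltas"]}

```bash
mkdir -p pics; ls
cat > h.py <<'E'
from plant import manip
import numpy as np, cv2
from scipy.spatial.transform import Rotation as R
def snap(c,f):
    d=manip.read_camera(c); cv2.imwrite('pics/'+f,cv2.cvtColor(d['image'],cv2.COLOR_RGB2BGR)); return d
E
python3 - <<'E'
from h import *
o=manip.get_obs(); print(o['time'],o['position'],o['eef_rot'],o['finger_gap'],o['contact_force'])
for c in ['scene','top']:
    d=snap(c,c+'0.png'); print(c,{k:(np.round(v,3).tolist() if k!='image' else 0) for k,v in d.items()})
    for n in ['knob','cassette','nose','stop','screw','press','spare_cassette']:
        print(n,[(np.round(r['point'],1).tolist(),round(r['confidence'],2)) for r in manip.tip_of(n,c)])
    print('t',manip.get_obs()['time'])
a=cv2.imread('pics/scene0.png');b=cv2.imread('pics/top0.png')
E
```

```text
pics
0.0 [ 278.04310916 -614.38734269  243.93085353] [ 9.77528723e-01  2.10798895e-01 -7.48547734e-05 -1.18998132e-03] 1.0017886617524483 [-0.17212496  0.83165793 -0.67790723]
scene {'image': 0, 'vfov': 53.208, 'cx': 317.151, 'cy': 237.397, 'extrinsics': [[-0.194, 0.981, 0.017, 90.015], [-0.775, -0.164, 0.61, 308.211], [0.602, 0.105, 0.792, -1718.351], [0.0, 0.0, 0.0, 1.0]]}
knob [([638.7, 42.2, 116.0], 0.67)]
cassette [([637.7, 44.6, 82.6], 0.75), ([602.7, 63.0, 24.6], 0.67)]
nose [([645.4, 40.6, 32.0], 0.89)]
stop [([303.7, 212.7, 23.7], 0.96), ([362.4, -283.7, 29.5], 0.91), ([684.9, 26.5, 34.8], 0.77), ([427.9, -20.8, 30.0], 0.75), ([640.8, 40.3, 116.3], 0.73)]
screw [([636.9, 43.6, 80.5], 0.74)]
press [([637.7, 43.2, 3.8], 0.79), ([604.4, 62.8, 27.0], 0.38)]
spare_cassette [([499.4, -303.5, 1.9], 0.97)]
t 0.4
top {'image': 0, 'vfov': 45.06, 'cx': 313.206, 'cy': 237.597, 'extrinsics': [[-0.005, -1.0, 0.01, -20.262], [0.996, -0.004, 0.091, -523.859], [-0.091, 0.01, 0.996, -1646.332], [0.0, 0.0, 0.0, 1.0]]}
knob [([646.3, 41.7, 36.7], 0.73), ([637.7, 42.0, 1.5], 0.51), ([638.4, 42.8, 114.3], 0.49)]
cassette [([601.7, 56.0, 27.7], 0.58)]
nose [([644.9, 41.8, 37.4], 0.82)]
stop [([682.3, 29.2, 30.7], 0.89), ([426.8, -16.3, 28.7], 0.89), ([362.8, -286.3, 28.3], 0.79), ([309.5, 214.1, 27.5], 0.55)]
screw [([681.1, 29.1, 28.6], 0.52), ([634.8, 44.3, 79.9], 0.41)]
press [([637.2, 47.0, 2.0], 0.74)]
spare_cassette [([501.6, -302.1, -2.8], 0.8)]
t 0.8
```

View pics/scene0.png

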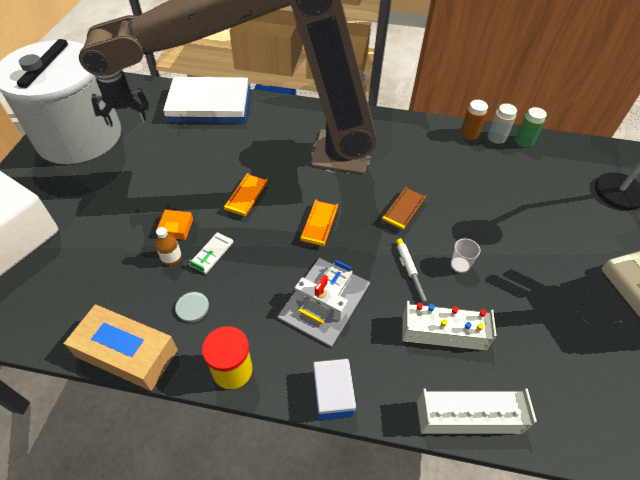

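View pics/top0.png

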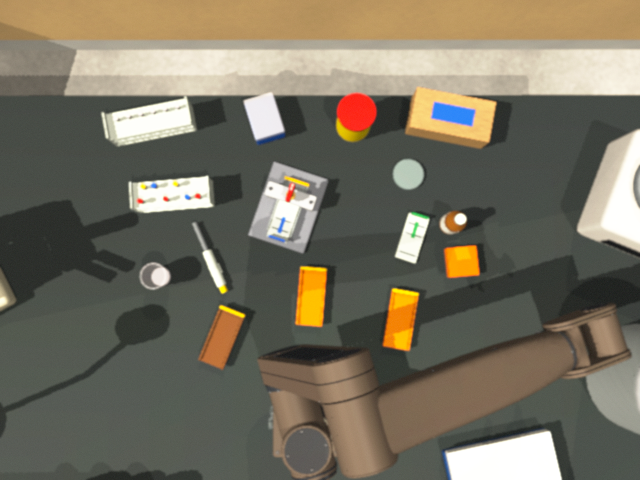

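Run:
```python
from h import *
a=cv2.imread('pics/top0.png')[155:260,240:335];b=cv2.imread('pics/scene0.png')[245:350,275:375]
cv2.imwrite('pics/c.png',np.hstack([cv2.resize(a,(400,440),interpolation=3),cv2.resize(b,(400,440),interpolation=3)]))
d=manip.read_camera('top')
m=[r for r in manip.masks_of('press','top')]
print([(r['confidence'],r['region'].sum()) for r in m])
E=np.array(d['extrinsics']);f=240/np.tan(np.radians(d['vfov']/2))
def back(u,v,z):
    r=E[:3,:3].T@np.array([(u-d['cx'])/f,-(v-d['cy'])/f,-1]);c=-E[:3,:3].T@E[:3,3];return c+r*(z-c[2])/r[2]
reg=m[0]['region'].astype(np.uint8);ys,xs=np.nonzero(reg)
P=np.array([back(u,v,12)[:2] for u,v in zip(xs,ys)],np.float32)
print(cv2.minAreaRect(P),cv2.boxPoints(cv2.minAreaRect(P)))
for r in manip.masks_of('knob','top')[:2]:
    ys,xs=np.nonzero(r['region']);P=np.array([back(u,v,120)[:2] for u,v in zip(xs,ys)],np.float32);print(r['confidence'],cv2.minAreaRect(P))
```

```text
[(0.75, np.int64(3366))]
((616.2347412109375, 49.834495544433594), (171.35067749023438, 231.6008758544922), 70.8611831665039) [[478.74557    6.860794]
 [697.54517  -69.07141 ]
 [753.7239    92.8082  ]
 [534.9243   168.7404  ]]
0.69 ((638.4442749023438, 41.84510803222656), (13.023065567016602, 51.61866760253906), 71.72631072998047)
```

View pics/c.png

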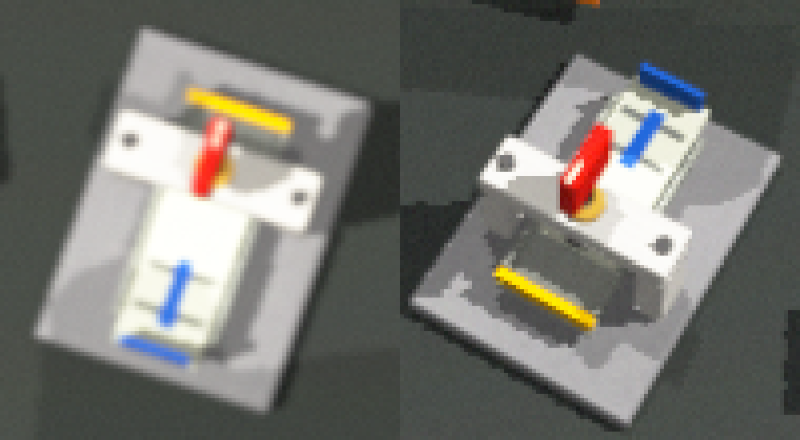

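The press at top (288,207) and scene (325,300) has the blue-tabbed cassette, red knob and yellow stop. The orange and brown trays at top (311,296), (401,319) and (222,336) are decoys. The green-tab cassette at (412,237) is the spare.

```bash
cat >> h.py <<'E'
def yaw(q): x=R.from_quat(q).as_matrix()[:,0]; return np.arctan2(x[1],x[0])
def plan(p,y,tp,ty,n):
    p=np.array(p,float);tp=np.array(tp,float);s=(tp-p)/n;dy=(ty-y)/n;rows=[]
    for i in range(n):
        c,sn=np.cos(y),np.sin(y)
        rows.append([round(c*s[0]+sn*s[1],1),round(sn*s[0]-c*s[1],1),round(-s[2],1),round(-np.degrees(dy),1)]);y+=dy
    return rows
E
python3 - <<'E'
from h import *
o=manip.get_obs();p=o['position'];y=yaw(o['eef_rot']);print(p,y)
print(plan(p,y,(500,-150,250),y+np.radians(100),10))
y+=np.radians(100);print(plan((500,-150,250),y,(488,94,250),2.808,6))
E
```

```text
[ 278.23547085 -614.97626579  245.357304  ] 0.424805832063079
[[np.float64(39.4), np.float64(-33.2), np.float64(-0.5), np.float64(-10.0)], [np.float64(44.5), np.float64(-25.9), np.float64(-0.5), np.float64(-10.0)], [np.float64(48.4), np.float64(-17.8), np.float64(-0.5), np.float64(-10.0)], [np.float64(50.7), np.float64(-9.1), np.float64(-0.5), np.float64(-10.0)], [np.float64(51.5), np.float64(-0.1), np.float64(-0.5), np.float64(-10.0)], [np.float64(50.8), np.float64(8.8), np.float64(-0.5), np.float64(-10.0)], [np.float64(48.5), np.float64(17.5), np.float64(-0.5), np.float64(-10.0)], [np.float64(44.7), np.float64(25.6), np.float64(-0.5), np.float64(-10.0)], [np.float64(39.6), np.float64(33.0), np.float64(-0.5), np.float64(-10.0)], [np.float64(33.2), np.float64(39.4), np.float64(-0.5), np.float64(-10.0)]]
[[np.float64(34.7), np.float64(21.3), np.float64(-0.0), np.float64(-6.1)], [np.float64(32.3), np.float64(24.9), np.float64(-0.0), np.float64(-6.1)], [np.float64(29.4), np.float64(28.1), np.float64(-0.0), np.float64(-6.1)], [np.float64(26.3), np.float64(31.1), np.float64(-0.0), np.float64(-6.1)], [np.float64(22.8), np.float64(33.7), np.float64(-0.0), np.float64(-6.1)], [np.float64(19.1), np.float64(35.9), np.float64(-0.0), np.float64(-6.1)]]
```

Emit:
arm_command([
  [39,-33,0,-10],
  [44,-26,0,-10],
  [48,-18,0,-10],
  [51,-9,0,-10],
  [51,0,0,-10],
  [51,9,0,-10],
  [48,17,0,-10],
  [45,26,0,-10],
  [40,33,0,-10],
  [33,39,0,-10],
], claw=0)

```text
time: 2.2
position: [499.3, -149.2, 245.7]
eef_rot: [0.464, 0.886, -0.0, 0.001]
contact_force: [0.3, -0.5, -0.3]
finger_gap: -0.004
grasp_force: 0.0
```

Emit:
arm_command([
  [35,21,0,-6],
  [32,25,0,-6],
  [29,28,0,-6],
  [26,31,0,-6],
  [23,34,0,-6],
  [19,36,0,-6],
  [0,0,0,0],
])

```text
time: 3.08
position: [487.7, 94.9, 245.5]
eef_rot: [0.169, 0.986, 0.0, 0.0]
contact_force: [-0.3, 0.0, 0.4]
finger_gap: 0.004
grasp_force: 0.0
```

Run:
```python
from h import *
o=manip.get_obs();print(o['time'],o['position'],yaw(o['eef_rot']),o['joint_pos'])
d=snap('wrist','w1.png');print({k:(np.round(v,3).tolist() if k!='image' else 0) for k,v in d.items()})
for n in ['knob','cassette','nose','stop','screw','press']:
    print(n,[(np.round(r['point'],1).tolist(),round(r['confidence'],2)) for r in manip.tip_of(n,'wrist')])
```

```text
3.075 [487.68556539  94.94947021 245.52137308] 2.8024096680491897 [-1.23454267e-02 -1.14416588e-01  2.00509840e+00  2.81041946e-04
  1.25060398e+00 -1.24404722e+00]
{'image': 0, 'vfov': 64.006, 'cx': 324.405, 'cy': 238.514, 'mount': [[0.001, 0.955, 0.297, 76.058], [1.0, -0.0, -0.001, -0.084], [-0.001, 0.297, -0.955, -127.777], [0.0, 0.0, 0.0, 1.0]]}
knob [([637.8, 44.9, 116.8], 0.77)]
cassette []
nose []
stop [([430.8, -19.9, 27.1], 0.59)]
screw [([639.6, 43.2, 77.3], 0.79)]
press []
```

View pics/w1.png

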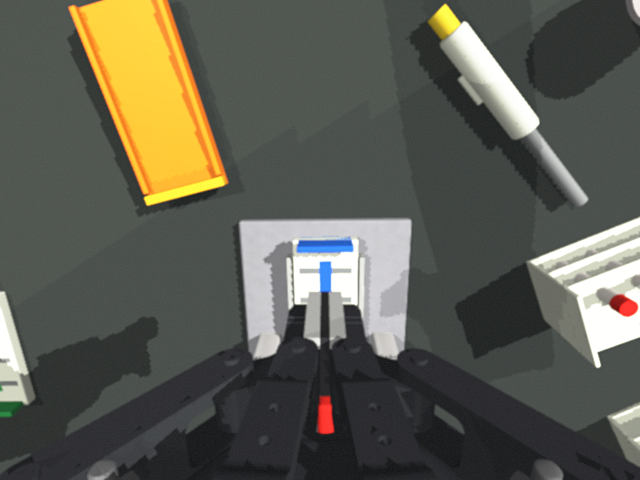

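The wrist picture shows the blue tab at (325,245), the base's near edge at row 219 and level (so the yaw is right), and the red knob at (325,414).

Run:
```python
from h import *
o=manip.get_obs();d=manip.read_camera('wrist');im=cv2.cvtColor(d['image'],cv2.COLOR_RGB2HSV)
M=np.array(d['mount']);Rt=R.from_quat(o['eef_rot']).as_matrix();f=240/np.tan(np.radians(d['vfov']/2))
def back(u,v,z):
    r=Rt@M[:3,:3]@np.array([(u-d['cx'])/f,-(v-d['cy'])/f,-1]);c=o['position']+Rt@M[:3,3];return (c+r*(z-c[2])/r[2])[:2]
Y=-0.334;ex=np.array([np.cos(Y),np.sin(Y)]);ey=np.array([-ex[1],ex[0]])
def pr(u,v,z,O=np.array([638.8,42])): b=back(u,v,z);q=b-O;return np.round([*b,q@ex,q@ey],1)
for uv in [(240,219),(411,219)]: print('base',pr(*uv,12))
blue=((im[:,:,0]>100)&(im[:,:,0]<130)&(im[:,:,1]>120)); n,l,s,c=cv2.connectedComponentsWithStats(blue.astype(np.uint8))
for i in range(1,n):
    if s[i,4]>80:
        x,y,w,h,a=s[i];print(s[i]);print('tab',pr(x,y,57.3),pr(x+w,y,57.3),pr(x,y+h,57.3))
b0=back(240,219,12);b1=back(411,219,12);e=b0-b1;print('yaw',np.arctan2(e[1],e[0])-np.pi/2, 'sep',np.hypot(*e))
p=o['position'][:2]-[638.8,42];print('tcp',p@ex,p@ey)
print(np.round(pr(300,430,134),1))
```

```text
base [ 476.3    9.6 -142.8  -83.9]
base [ 532.3  165.6 -141.1   81.9]
[300 239  56  12 631]
tab [ 502.6   64.7 -136.1  -23.2] [ 518.9  110.1 -135.6   25.1] [ 512.9   60.8 -125.1  -23.5]
[323 260  12  33 337]
tab [ 527.5   76.8 -116.6   -3.6] [ 531.    86.7 -116.5    6.9] [557.3  66.1 -84.9  -3.9]
yaw -3.4860264893313064 sep 165.80292919733083
tcp -158.64264447455616 -2.148361070745352
[626.2  22.7  -5.5 -22.4]
```

Emit:
arm_command([
  [3,3,45,0.3],
  [0,0,60,0],
  [0,0,55,0],
  [0,0,32,0],
  [0,0,0,0],
])

```text
time: 4.1
position: [483.9, 96.3, 50.6]
eef_rot: [0.174, 0.985, -0.001, -0.003]
contact_force: [0.1, -0.0, -0.0]
finger_gap: -0.002
grasp_force: 0.0
```

Emit:
arm_command([
  [-6,0,0,0],
  [-6,0,0,0],
  [-5,0,0,0],
  [-5,0,0,0],
  [-5,0,0,0],
  [-5,0,0,0],
  [-5,0,0,0],
  [0,0,0,0],
])

```text
time: 5.1
position: [521.7, 83.8, 53.3]
eef_rot: [0.173, 0.985, -0.0, 0.001]
contact_force: [-0.3, 0.4, 0.7]
finger_gap: -0.001
grasp_force: 0.0
```

Emit:
arm_command([
  [-3,0,0,0],
  [-3,0,0,0],
  [-3,0,0,0],
  [-2,0,0,0],
  [0,0,0,0],
])

```text
time: 5.72
position: [531.8, 80.2, 53.4]
eef_rot: [0.173, 0.985, -0.0, 0.0]
contact_force: [0.4, -0.3, -0.2]
finger_gap: 0.001
grasp_force: 0.0
```

Emit:
arm_command([
  [-2,0,0,0],
  [-2,0,0,0],
  [-2,0,0,0],
  [-1,0,0,0],
  [-1,0,0,0],
  [-1,0,0,0],
  [0,0,0,0],
])

```text
time: 6.6
position: [540.0, 77.2, 53.3]
eef_rot: [0.173, 0.985, -0.0, 0.0]
contact_force: [-0.9, 1.7, 1.5]
finger_gap: -0.003
grasp_force: 0.8
```

Run:
```python
from h import *
d=manip.read_camera('top');cv2.imwrite('pics/t2.png',cv2.resize(cv2.cvtColor(d['image'],cv2.COLOR_RGB2BGR)[155:260,240:335],(570,600),interpolation=3))
for c in ['top','scene','wrist']:
  if c!='top': manip.read_camera(c)
  for n in ['nose','cassette','stop']:
    print(c,n,[(np.round(r['point'],1).tolist(),round(r['confidence'],2)) for r in manip.tip_of(n,c) if abs(r['point'][1]-42)<40])
print(manip.get_obs()['contact_force'])
```

```text
top nose [([678.2, 31.0, 34.5], 0.6)]
top cassette [([636.3, 43.2, 27.1], 0.48)]
top stop [([682.4, 29.5, 29.6], 0.46)]
scene nose [([680.5, 27.3, 33.7], 0.62)]
scene cassette [([636.4, 47.6, 24.7], 0.77)]
scene stop [([685.9, 25.4, 34.5], 0.55)]
wrist nose []
wrist cassette []
wrist stop []
[-0.62465293  0.23292183  0.72573729]
```

View pics/t2.png

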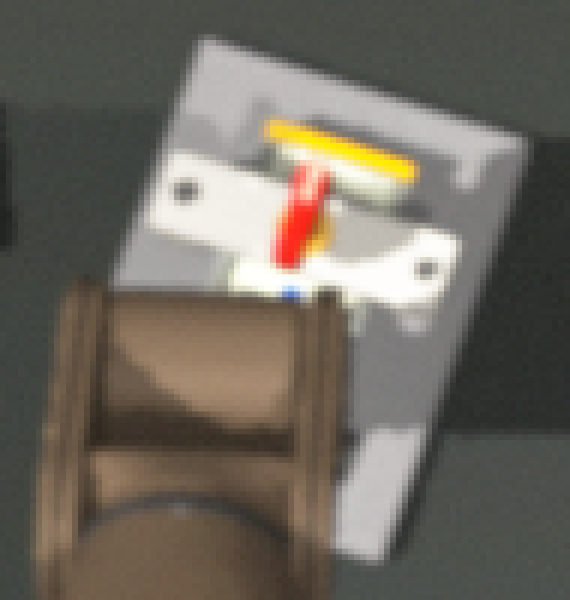

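The nose is now close to the yellow stop at (340,150), with about 4-5 mm to go.

Emit:
arm_command([
  [-1,0,0,0],
  [-1,0,0,0],
  [-1,0,0,0],
  [0,0,0,0],
])

```text
time: 7.7
position: [542.0, 76.5, 53.3]
eef_rot: [0.173, 0.985, 0.0, -0.001]
contact_force: [-4.9, 1.3, 3.7]
finger_gap: 0.005
grasp_force: 2.4
```

Emit:
arm_command([
  [-1,0,0,0],
  [0,0,0,0],
])

```text
time: 7.95
position: [542.1, 76.5, 53.3]
eef_rot: [0.173, 0.985, 0.0, -0.002]
contact_force: [-7.2, 2.7, 6.4]
finger_gap: 0.002
grasp_force: 3.9
```

Emit:
arm_command([
  [-1,0,0,0],
  [0,0,0,0],
])

```text
time: 8.2
position: [542.1, 76.4, 53.3]
eef_rot: [0.173, 0.985, 0.0, -0.004]
contact_force: [-10.8, 3.3, 8.2]
finger_gap: -0.0
grasp_force: 5.3
```

Contact stalled at about 11 N with no further motion, so the cassette is home. I'll back off, check, and rise.

Emit:
arm_command([
  [4,0,0,0],
  [10,0,0,0],
  [15,0,0,0],
  [10,0,-30,0],
  [0,0,-60,0],
  [0,0,-60,0],
  [0,0,-30,0],
  [0,0,0,0],
], claw=60)

```text
time: 9.2
position: [509.0, 89.1, 236.6]
eef_rot: [0.173, 0.985, 0.001, 0.004]
contact_force: [0.0, -0.5, -0.6]
finger_gap: 0.699
grasp_force: 0.0
```

Run:
```python
from h import *
a=snap('scene','s3.png')
for n in ['nose','cassette','stop','knob']:
    print(n,[(np.round(r['point'],1).tolist(),round(r['confidence'],2)) for r in manip.tip_of(n,'scene') if abs(r['point'][1]-42)<40])
d=manip.read_camera('top')
for n in ['nose','cassette','stop','knob']:
    print(n,[(np.round(r['point'],1).tolist(),round(r['confidence'],2)) for r in manip.tip_of(n,'top') if abs(r['point'][1]-42)<40])
f=lambda d:cv2.cvtColor(d['image'],cv2.COLOR_RGB2BGR)
cv2.imwrite('pics/c3.png',np.hstack([cv2.resize(f(d)[155:260,240:335],(400,440),interpolation=3),cv2.resize(f(a)[245:350,275:375],(400,440),interpolation=3)]))
o=manip.get_obs();print(o['position'],yaw(o['eef_rot']),o['joint_pos'][[0,5]],o['finger_gap'],o['moment'],o['contact_force'])
```

```text
nose [([679.2, 24.1, 34.5], 0.66)]
cassette [([638.4, 48.1, 25.7], 0.74)]
stop [([685.1, 25.5, 33.9], 0.87)]
knob [([637.8, 39.3, 115.9], 0.7)]
nose [([678.3, 27.3, 37.4], 0.51)]
cassette [([636.8, 43.8, 28.4], 0.72)]
stop [([685.1, 28.9, 26.1], 0.68)]
knob [([635.9, 40.2, 115.8], 0.45)]
[507.59879984  88.86936041 232.4700684 ] 2.7931159199536286 [-0.02376111 -1.24608759] 0.6986489660224879 [ 0.00193509  0.00106743 -0.00529777] [-0.1901971  -0.918872    0.22671045]
```

View pics/c3.png

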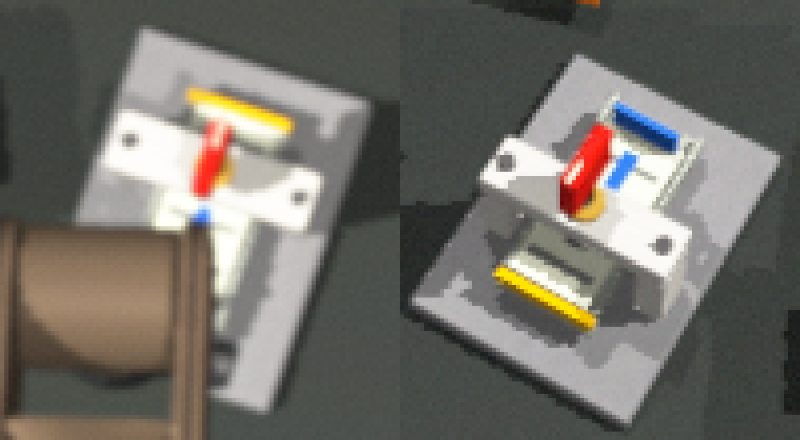

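The nose touches the yellow stop (right half, 545,295), so the cassette is home. Next I go above the knob.

Emit:
arm_command([
  [-35,-1,5,0],
  [-40,0,10,0],
  [-40,0,10,0],
  [-24,0,5,0],
  [0,0,0,0],
  [0,0,0,0],
])

```text
time: 10.45
position: [637.5, 40.8, 203.1]
eef_rot: [0.173, 0.985, 0.0, -0.001]
contact_force: [0.1, 0.0, 0.2]
finger_gap: 0.705
grasp_force: 0.0
```

Run:
```python
from h import *
o=manip.get_obs();d=snap('wrist','w4.png')
print(o['time'],o['position'],yaw(o['eef_rot']),o['joint_pos'][[0,5]],o['finger_gap'],o['moment'])
M=np.array(d['mount']);Rt=R.from_quat(o['eef_rot']).as_matrix();f=240/np.tan(np.radians(d['vfov']/2))
def back(u,v,z):
    r=Rt@M[:3,:3]@np.array([(u-d['cx'])/f,-(v-d['cy'])/f,-1]);c=o['position']+Rt@M[:3,3];return (c+r*(z-c[2])/r[2])[:2]
h=cv2.cvtColor(d['image'],cv2.COLOR_RGB2HSV);red=((h[:,:,0]<6)|(h[:,:,0]>174))&(h[:,:,1]>180)&(h[:,:,2]>90)
n,l,s,c=cv2.connectedComponentsWithStats(red.astype(np.uint8))
for i in range(1,n):
    if s[i,4]>150:print(s[i],c[i])
print([(r['confidence'],np.round(r['point'],1)) for r in manip.tip_of('knob','wrist')])
for z in (134,125):
  for r in manip.masks_of('knob','wrist')[:1]:
    ys,xs=np.nonzero(r['region']);print(xs.min(),xs.max(),ys.min(),ys.max());P=np.array([back(u,v,z) for u,v in zip(xs,ys)],np.float32);print(z,cv2.minAreaRect(P))
```

```text
10.45 [637.53310806  40.82119231 203.08704336] 2.793408283189771 [-0.0947115  -1.31737398] 0.7046946807337713 [ 0.0098092  -0.00869503  0.01050917]
[ 318  205   24   96 1838] [329.27584331 248.34929271]
[(0.97, array([638.2,  41.9, 118.5]))]
316 341 204 301
134 ((632.9671020507812, 45.042381286621094), (13.479507446289062, 55.94690704345703), 70.8271713256836)
316 341 204 301
125 ((636.0208740234375, 44.05431365966797), (14.095507621765137, 58.503597259521484), 70.8271713256836)
```

View pics/w4.png

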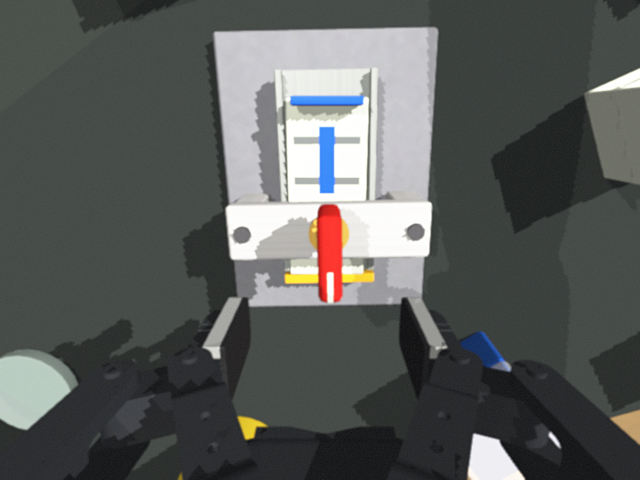

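The bar is vertical in the picture at (330,252) between the open fingers, aligned with the tool. Now descend and grip.

Emit:
arm_command([
  [0,1,30,0],
  [0,0,30,0],
  [0,0,20,0],
  [0,0,10,0],
  [0,0,0,0],
], claw=50)

```text
time: 11.28
position: [638.3, 41.5, 113.0]
eef_rot: [0.173, 0.985, -0.0, -0.0]
contact_force: [0.1, 0.5, 0.3]
finger_gap: 0.582
grasp_force: 0.0
```

Emit:
arm_command([
  [0,0,0,0],
  [0,0,0,0],
  [0,0,0,0],
  [0,0,0,0],
  [0,0,0,0],
], claw=0, force=70)

```text
time: 11.9
position: [639.8, 42.4, 114.9]
eef_rot: [0.173, 0.985, 0.001, 0.002]
contact_force: [2.0, 5.0, 3.6]
finger_gap: 0.157
grasp_force: 70.3
```

```bash
cat > st.py <<'E'
from h import *
L=[manip.get_obs()]
for _ in range(3): manip.read_camera('wrist'); L.append(manip.get_obs())
o=L[-1];print(round(o['time'],2),o['position'].round(1),round(yaw(o['eef_rot']),3),o['joint_pos'][5].round(3),round(o['finger_gap'],3),round(o['grasp_force'],1),'F',o['contact_force'].round(1),'M',np.round([l['moment'] for l in L],3).tolist())
E
python3 st.py
```

```text
12.05 [639.8  42.4 114.9] 2.793 -1.316 0.154 70.3 F [2.  4.4 3. ] M [[0.814, -0.265, 0.035], [0.799, -0.303, 0.046], [0.833, -0.304, 0.085], [0.781, -0.312, 0.052]]
```

Emit:
arm_command([
  [-1,1.3,-1.5,0],
  [0,0,0.2,10],
  [0,0,0.2,10],
  [0,0,0.3,10],
  [0,0,0.2,10],
])

```text
time: 12.68
position: [639.1, 41.5, 114.1]
eef_rot: [0.502, 0.865, -0.002, -0.001]
contact_force: [-1.6, 0.6, 3.6]
finger_gap: 0.152
grasp_force: 70.4
```

```bash
python3 st.py
```

```text
12.82 [639.1  41.5 114. ] 2.098 -0.619 0.154 70.4 F [-3.3 -0.2  3.3] M [[0.005, 0.397, 0.093], [-0.064, 0.424, 0.031], [-0.035, 0.496, 0.049], [-0.161, 0.571, 0.053]]
```

Emit:
arm_command([
  [0,0,0.2,10],
  [0,0,0.2,7],
])

```text
time: 13.08
position: [638.6, 41.4, 113.7]
eef_rot: [0.622, 0.783, -0.002, -0.001]
contact_force: [-5.4, -1.5, 6.4]
finger_gap: 0.153
grasp_force: 70.7
```

```bash
python3 st.py
```

```text
13.22 [638.6  41.3 113.6] 1.802 -0.322 0.153 70.7 F [-5.6 -1.3  5.2] M [[-0.295, 0.894, 0.108], [-0.252, 0.832, 0.084], [-0.257, 0.834, 0.019], [-0.25, 0.849, -0.024]]
```

Emit:
arm_command([
  [0,0,0,7],
  [0,0,0,7],
])

```text
time: 13.48
position: [638.1, 41.3, 113.3]
eef_rot: [0.713, 0.701, -0.003, -0.001]
contact_force: [-6.2, -1.5, 5.0]
finger_gap: 0.156
grasp_force: 70.7
```

```bash
python3 st.py
```

```text
13.62 [638.1  41.3 113.3] 1.558 -0.078 0.154 70.7 F [-6.3 -1.8  5.3] M [[-0.248, 0.994, 0.087], [-0.257, 0.947, 0.099], [-0.231, 0.99, 0.056], [-0.253, 0.985, 0.042]]
```

Emit:
arm_command([
  [0,0,0.2,7],
  [0,0,0.2,7],
])

```text
time: 13.88
position: [637.6, 41.4, 113.0]
eef_rot: [0.793, 0.609, -0.004, -0.002]
contact_force: [-8.7, -0.8, 7.1]
finger_gap: 0.157
grasp_force: 70.9
```

```bash
python3 st.py
```

```text
14.03 [637.6  41.4 113. ] 1.313 0.166 0.152 70.9 F [-7.8 -1.   6.6] M [[-0.155, 1.343, 0.102], [-0.316, 1.222, 0.089], [-0.221, 1.264, 0.043], [-0.268, 1.234, 0.109]]
```

Emit:
arm_command([
  [0,0,0.2,7],
  [0,0,0.2,7],
])

```text
time: 14.28
position: [637.2, 41.6, 112.6]
eef_rot: [0.861, 0.508, -0.004, -0.002]
contact_force: [-8.4, -0.7, 8.3]
finger_gap: 0.149
grasp_force: 71.1
```

```bash
python3 st.py
```

```text
14.43 [637.2  41.6 112.7] 1.069 0.411 0.153 71.1 F [-8.4 -0.6  7.7] M [[-0.09, 1.484, 0.128], [-0.144, 1.468, 0.066], [-0.115, 1.488, 0.035], [-0.173, 1.518, 0.066]]
```

Emit:
arm_command([
  [-0.7,-1.3,-1,0],
  [0,0,0,7],
  [0,0,0.2,7],
])

```text
time: 14.8
position: [636.4, 42.0, 112.5]
eef_rot: [0.917, 0.399, -0.003, -0.001]
contact_force: [-5.8, 0.8, 2.8]
finger_gap: 0.152
grasp_force: 70.3
```

```bash
python3 st.py
```

```text
14.95 [636.4  42.  112.5] 0.824 0.655 0.153 70.3 F [-6.2 -1.1  3.4] M [[-0.002, 0.868, 0.08], [-0.023, 0.849, 0.044], [-0.04, 0.862, -0.003], [-0.068, 0.863, 0.028]]
```

Emit:
arm_command([
  [0,0,0.2,7],
  [0,0,0.1,7],
])

```text
time: 15.2
position: [636.1, 42.3, 112.1]
eef_rot: [0.959, 0.284, -0.003, -0.001]
contact_force: [-7.3, 0.4, 3.7]
finger_gap: 0.154
grasp_force: 70.4
```

```bash
python3 st.py
```

```text
15.35 [636.1  42.4 112.1] 0.579 0.9 0.151 70.4 F [-5.2  1.1  4.1] M [[0.208, 1.053, 0.125], [0.127, 1.026, 0.053], [0.063, 1.045, 0.059], [0.165, 1.001, 0.032]]
```

Emit:
arm_command([
  [0,0,0.2,7],
  [0,0,0.1,7],
])

```text
time: 15.6
position: [635.9, 42.8, 111.9]
eef_rot: [0.986, 0.165, -0.004, -0.001]
contact_force: [-5.9, 2.0, 4.8]
finger_gap: 0.159
grasp_force: 70.4
```

```bash
python3 st.py
```

```text
15.75 [635.9  42.8 111.8] 0.335 1.144 0.152 70.4 F [-5.9  1.5  3. ] M [[0.378, 1.023, 0.082], [0.368, 1.079, 0.06], [0.338, 1.025, 0.117], [0.326, 1.008, 0.008]]
```

Emit:
arm_command([
  [0,0,0,7],
  [0,0,0.2,7],
])

```text
time: 16.0
position: [635.7, 43.3, 111.5]
eef_rot: [0.999, 0.043, -0.004, -0.001]
contact_force: [-6.8, 3.3, 3.4]
finger_gap: 0.152
grasp_force: 70.4
```

```bash
python3 st.py
```

```text
16.15 [635.8  43.3 111.5] 0.091 1.388 0.153 70.4 F [-6.6  3.4  3.7] M [[0.683, 1.08, 0.061], [0.468, 1.052, 0.051], [0.524, 1.024, 0.054], [0.523, 1.055, 0.021]]
```

Emit:
arm_command([
  [0,0,0.2,7],
  [0,0,0.1,7],
])

```text
time: 16.4
position: [635.8, 43.8, 111.2]
eef_rot: [0.997, -0.079, -0.004, -0.001]
contact_force: [-7.1, 5.0, 2.4]
finger_gap: 0.152
grasp_force: 70.4
```

```bash
python3 st.py
```

```text
16.55 [635.8  43.8 111.2] -0.154 1.633 0.15 70.4 F [-5.5  3.9  3.4] M [[0.831, 0.988, 0.083], [0.751, 1.007, 0.015], [0.754, 1.005, 0.03], [0.782, 1.004, 0.069]]
```

Emit:
arm_command([
  [0,0,0.2,7],
  [0,0,0.1,7],
])

```text
time: 16.8
position: [635.9, 44.3, 110.9]
eef_rot: [0.98, -0.2, -0.004, -0.001]
contact_force: [-5.1, 5.2, 3.1]
finger_gap: 0.153
grasp_force: 70.3
```

```bash
python3 st.py
```

```text
16.95 [635.9  44.3 110.9] -0.399 1.877 0.149 70.4 F [-5.9  5.2  3. ] M [[1.072, 0.863, 0.052], [0.992, 0.924, 0.057], [1.032, 0.899, 0.027], [0.939, 0.884, 0.062]]
```

No bite after 3.19 rad. Joint 6 is running out of range, so I'll release, turn back half a turn above the knob and regrip.

Emit:
arm_command([
  [0,0,0,0],
  [0,0,0,0],
  [0,0,-25,0],
  [0,0,-25,0],
  [0,0,0,-10],
  [0,0,0,-10],
  [0,0,0,-10],
  [0,0,0,-10],
  [0,0,0,-10],
  [0,0,0,-10],
], claw=60)

```text
time: 18.2
position: [638.8, 41.7, 162.1]
eef_rot: [0.947, 0.321, 0.0, 0.0]
contact_force: [1.0, -1.2, -0.1]
finger_gap: 0.707
grasp_force: 0.0
```

Emit:
arm_command([
  [0,0,0,-10],
  [0,0,0,-10],
  [0,0,0,-10],
  [0,0,0,-10],
  [0,0,0,-10],
  [0,0,0,-10],
  [0,0,0,-10],
  [0,0,0,-10],
  [0,0,0,-10],
  [0,0,0,-10],
])

```text
time: 19.45
position: [638.8, 41.7, 162.1]
eef_rot: [0.363, 0.932, -0.0, 0.0]
contact_force: [0.2, 1.0, -0.2]
finger_gap: 0.698
grasp_force: 0.0
```

Emit:
arm_command([
  [0,0,0,-10],
  [0,0,0,-10],
  [0,0,0,0],
])

```text
time: 19.82
position: [638.7, 41.9, 162.1]
eef_rot: [0.2, 0.98, -0.0, 0.0]
contact_force: [-0.9, -0.5, -0.5]
finger_gap: 0.706
grasp_force: 0.0
```

```bash
python3 st.py
python3 - <<'E'
from h import *
o=manip.get_obs();d=manip.read_camera('wrist')
M=np.array(d['mount']);Rt=R.from_quat(o['eef_rot']).as_matrix();f=240/np.tan(np.radians(d['vfov']/2))
def back(u,v,z):
    r=Rt@M[:3,:3]@np.array([(u-d['cx'])/f,-(v-d['cy'])/f,-1]);c=o['position']+Rt@M[:3,3];return (c+r*(z-c[2])/r[2])[:2]
r=manip.masks_of('knob','wrist')[0];ys,xs=np.nonzero(r['region']);print(xs.min(),xs.max(),ys.min(),ys.max(),cv2.minAreaRect(np.array([back(u,v,130) for u,v in zip(xs,ys)],np.float32)))
y=yaw(o['eef_rot']);dx,dy=np.array([637.9,43.3])-o['position'][:2];print(np.cos(y)*dx+np.sin(y)*dy,np.sin(y)*dx-np.cos(y)*dy)
E
```

```text
19.98 [638.6  42.1 162.1] 2.739 -1.26 0.701 0.0 F [-0.1 -0.8  0.3] M [[-0.007, -0.017, -0.005], [0.004, -0.019, 0.004], [0.013, -0.062, -0.025], [-0.019, -0.015, 0.022]]
311 342 218 335 ((632.5577392578125, 45.76457214355469), (14.02153491973877, 57.13629913330078), 67.73621368408203)
1.069097036981986 0.8480968221587459
```

Emit:
arm_command([
  [1,0.8,25,0],
  [0,0,25,0],
  [0,0,0,0],
], claw=45)

```text
time: 20.45
position: [636.0, 43.6, 109.5]
eef_rot: [0.199, 0.98, -0.0, -0.003]
contact_force: [-1.1, -0.4, -0.7]
finger_gap: 0.529
grasp_force: 0.0
```

Emit:
arm_command([
  [0,0,0,0],
  [0,0,0,0],
  [0,0,0,0],
  [0,0,0,0],
  [0,0,-1,0],
], claw=0)

```text
time: 21.08
position: [638.7, 43.3, 114.0]
eef_rot: [0.199, 0.98, 0.0, 0.001]
contact_force: [1.8, -1.2, 1.7]
finger_gap: 0.152
grasp_force: 69.9
```

```bash
python3 st.py
```

```text
21.23 [638.7  43.3 113.9] 2.741 -1.261 0.152 70.0 F [ 2.  -0.8  3.9] M [[-0.052, -0.249, 0.033], [-0.176, -0.246, -0.002], [-0.134, -0.287, 0.026], [-0.123, -0.307, 0.047]]
```

Emit:
arm_command([
  [0,0,0.1,6],
  [0,0,0.1,6],
])

```text
time: 21.48
position: [638.6, 43.1, 113.7]
eef_rot: [0.302, 0.953, -0.0, 0.001]
contact_force: [0.8, -1.6, 4.4]
finger_gap: 0.153
grasp_force: 70.3
```

```bash
python3 st.py
```

```text
21.62 [638.6  43.1 113.7] 2.533 -1.053 0.149 70.3 F [ 2.2 -0.4  3.8] M [[-0.276, -0.213, 0.033], [-0.22, -0.256, 0.048], [-0.305, -0.294, 0.069], [-0.278, -0.298, 0.048]]
```

Emit:
arm_command([
  [0,0,0.1,6],
  [0,0,0.1,6],
])

```text
time: 21.88
position: [638.5, 43.0, 113.5]
eef_rot: [0.399, 0.917, -0.0, 0.001]
contact_force: [0.5, -1.7, 5.3]
finger_gap: 0.153
grasp_force: 70.6
```

```bash
python3 st.py
```

```text
22.02 [638.5  43.  113.6] 2.324 -0.844 0.154 70.5 F [ 1.2 -2.   5.3] M [[-0.437, -0.189, 0.124], [-0.385, -0.258, 0.14], [-0.351, -0.221, 0.087], [-0.343, -0.223, 0.177]]
```

Emit:
arm_command([
  [0,0,0.1,6],
  [0,0,0.1,6],
])

```text
time: 22.28
position: [638.4, 42.8, 113.5]
eef_rot: [0.492, 0.87, -0.0, 0.001]
contact_force: [-0.2, -3.0, 6.7]
finger_gap: 0.155
grasp_force: 70.8
```

```bash
python3 st.py
```

```text
22.43 [638.3  42.8 113.5] 2.115 -0.635 0.155 70.7 F [-0.1 -3.   6. ] M [[-0.421, -0.069, 0.2], [-0.391, -0.111, 0.193], [-0.408, -0.043, 0.26], [-0.469, -0.081, 0.194]]
```

The bite shows at about yaw 2.50: held torque went from 0.04 to 0.13 to 0.21. The target knob yaw is about 0.82, so I'm going most of the way and then checking.

Emit:
arm_command([
  [0,0,0,8],
  [0,0,0.1,8],
  [0,0,0,8],
])

```text
time: 22.8
position: [638.0, 42.7, 113.3]
eef_rot: [0.663, 0.749, -0.001, 0.001]
contact_force: [-1.0, -2.9, 5.8]
finger_gap: 0.153
grasp_force: 70.8
```

```bash
python3 st.py
```

```text
22.95 [637.9  42.7 113.3] 1.697 -0.216 0.153 70.8 F [-0.7 -2.9  6.7] M [[-0.455, 0.054, 0.346], [-0.51, 0.057, 0.345], [-0.539, 0.105, 0.361], [-0.462, 0.041, 0.309]]
```

Emit:
arm_command([
  [0,0,0.1,8],
  [0,0,0.1,8],
  [0,0,0.1,8],
])

```text
time: 23.32
position: [637.5, 42.7, 112.9]
eef_rot: [0.804, 0.595, -0.001, 0.0]
contact_force: [-1.5, -2.2, 6.1]
finger_gap: 0.152
grasp_force: 71.0
```

```bash
python3 st.py
```

```text
23.48 [637.5  42.7 112.8] 1.279 0.203 0.149 70.9 F [-1.8 -2.4  7.2] M [[-0.48, 0.235, 0.368], [-0.423, 0.266, 0.395], [-0.473, 0.221, 0.382], [-0.477, 0.25, 0.388]]
```

Emit:
arm_command([
  [0,0,0.1,8],
  [0,0,0.1,8],
  [0,0,0.1,8],
  [0,0,0,0],
  [0,0,0,0],
  [0,0,0,0],
])

```text
time: 24.22
position: [637.1, 42.9, 112.4]
eef_rot: [0.909, 0.417, -0.002, 0.0]
contact_force: [-3.0, -2.1, 6.7]
finger_gap: 0.148
grasp_force: 71.0
```

```bash
python3 st.py
```

```text
24.38 [637.1  42.9 112.4] 0.86 0.621 0.153 71.0 F [-3.2 -2.1  7.1] M [[-0.425, 0.402, 0.388], [-0.398, 0.315, 0.373], [-0.411, 0.379, 0.423], [-0.442, 0.366, 0.37]]
```

Emit:
arm_command([
  [0,0,0,0],
  [0,0,0,0],
  [0,0,0,0],
  [0,0,-25,0],
  [0,0,-30,0],
  [0,0,-30,0],
  [0,0,0,0],
  [0,0,0,0],
], claw=60)

```text
time: 25.38
position: [637.1, 43.6, 195.3]
eef_rot: [0.91, 0.415, -0.001, -0.001]
contact_force: [-0.1, -0.4, -0.9]
finger_gap: 0.701
grasp_force: 0.0
```

```bash
python3 st.py
python3 - <<'E'
from h import *
o=manip.get_obs();d=snap('wrist','w9.png')
M=np.array(d['mount']);Rt=R.from_quat(o['eef_rot']).as_matrix();f=240/np.tan(np.radians(d['vfov']/2))
def back(u,v,z):
    r=Rt@M[:3,:3]@np.array([(u-d['cx'])/f,-(v-d['cy'])/f,-1]);c=o['position']+Rt@M[:3,3];return (c+r*(z-c[2])/r[2])[:2]
r=manip.masks_of('knob','wrist')[0];ys,xs=np.nonzero(r['region']);print(cv2.minAreaRect(np.array([back(u,v,128) for u,v in zip(xs,ys)],np.float32)))
E
```

```text
25.52 [636.8  43.5 194.6] 0.856 0.624 0.703 0.0 F [ 0.2 -0.1 -0.6] M [[0.024, 0.017, -0.021], [-0.027, -0.016, 0.012], [0.034, 0.009, 0.037], [-0.011, -0.05, -0.001]]
((640.6917724609375, 46.98231506347656), (57.252830505371094, 14.865303993225098), 58.43014144897461)
```

View pics/w9.png

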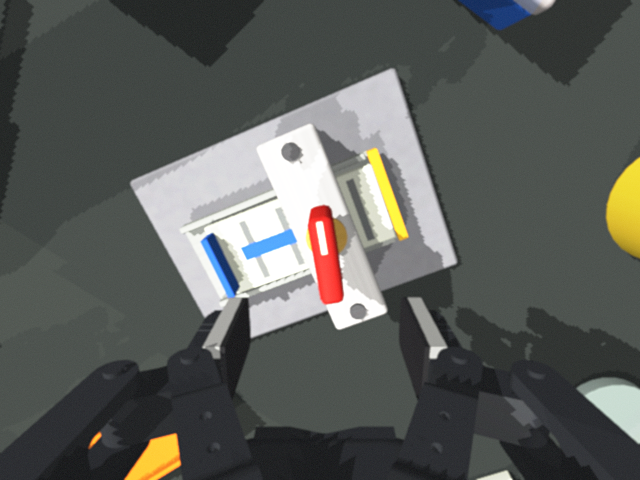

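The bar sits at 1.02 rad after springing back (0.99 expected, so no slip). The cassette's nose is against the yellow stop at (385,195) and the fingers are clear, so I'm handing in.

```bash
python3 -c "
from plant import manip
print(manip.close_job())"
```

```text
the job is handed in; nothing more can be done
None
```

The cassette is home against the yellow stop and the knob is about 1.5 rad past the bite, released and still; the job is handed in, but no verdict came back and I inferred the clamp force from angle and torque, not a direct reading.

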